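# Hold a leather stamp to the blow-off nozzle

### The job

First open the air valve half way, turning its blue lever to the orange mark at 45 degrees; then draw the red-handled stamp up out of the tool block and tip it over so that its steel foot points straight into the blow-off nozzle, in line with it and about 40 mm from its mouth. Finish while still holding the stamp there in the gripper, still and touching nothing else. Leave the other two stamps, the jar and the mallet where they are.

Things in the scene. Friction and masses are not known exactly. Their poses are not given: they have to be found in the camera images.
- station: Blow-off station, fixed to the bench: grey base plate 110 (x) x 260 (y) x 12 mm (y from -115 to +145), carrying a copper pipe along y (20 mm thick, centre 40 mm high), a brass ball valve at y = -30 mm and the nozzle at y = +100 mm. Origin on the bench surface under the plate, z up, -x roughly towards the robot. A white dial disc (radius 48 mm, top 58 mm above the bench) lies under the lever, with black marks for closed and fully open and a wide orange mark half way between.
- air_valve (a joint): Angle of the valve's blue lever, rad: 0 = closed (lever across the pipe, pointing to the station's -x), pi/2 = fully open (along the pipe, pointing to the station's -y); half open = pi/4 at the orange mark. Seen from above it grows anticlockwise. The lever stays where it is left and takes about 2 N at its grip to turn. It starts closed or slightly open.
- lever_grip (a point): Point in the middle of the lever's blue grip, 85 mm out from the valve's upright axis, 85 mm above the bench. The grip is a level bar 16 mm wide, 12 mm thick, reaching from 52 to 112 mm from the axis; free below it outside the dial disc, down to the base plate and bench.
- valve_axis (a point): Point on the valve's upright turning axis (fixed), at the lever's height, 85 mm above the bench.
- nozzle: Brass cone nozzle, fixed on the station, 50 mm long, 20 mm thick narrowing to 12 mm. Origin at the centre of its mouth, about 105 mm above the bench; its z axis is the blowing direction, upwards at 45 degrees to the level, over the station's -x side (towards the robot). The stamp's foot belongs at about z = 40 mm on this axis, with the handle further out along the axis.
- block: Wooden tool block, fixed: 70 (x) x 220 (y) x 55 mm high, origin under its centre on the bench. Three upright holes 23 mm wide and 40 mm deep in a row along its y, at y = -75, 0 and 75 mm; each holds one stamp, in any order.
- stamp: The stamp to use: 150 mm long, 0.15 kg, upright in a hole of the block. Red handle 72 to 150 mm, 24 mm square, flats across x and y (at first parallel to the block's sides); round brass collar 25 mm thick, 62 to 72 mm; round steel shank 20 mm thick, 0 to 62 mm. Origin: centre of its foot (lower end), z along it to the handle's end. In the block the foot is 15 mm, the handle's end 165 mm above the bench.
- stamp_foot (a point): Centre of the red stamp's flat steel foot (same point as its origin).
- stamp_pale: Same shape of stamp, pale wood handle, black collar; stands in another hole. Leave it alone.
- stamp_dark: Same shape of stamp, dark wood handle, black collar; stands in another hole. Leave it alone.
- jar: Closed jar, 52 mm wide, 60 mm high, black cap, standing on the bench; origin under its centre. Leave it alone.
- mallet: Mallet lying on the bench: white head 50 mm thick and 90 mm long, wooden handle 24 mm thick; about 240 mm long, 50 mm high, along its x. Origin on the bench about its middle. Leave it alone.

How it is judged:
By the outcome, as a careful person would: the job done as asked, in the order asked, and still so for the second after the job is handed in, while the arm keeps its last pose, push and grip.
It also fails if it takes over 54 s, if anything falls off the work surface, if the arm or the gripper's body presses on something with over 40 N, if the wrist force passes 120 N, or if a joint passes its speed limit or range.

### The arm

A 6-joint arm with a two-finger parallel gripper is mounted at the origin on the work surface. World frame = base frame: x ahead of the robot, y to its left, z up, the work surface at z = 0. Lengths are in m, angles in degrees, forces in N, time in s.
With the tool pointing down it reaches from about 0.3 to 0.875 m from the base axis. Payload 6.4 kg.
Tool frame: the origin (TCP) lies midway between the tips of the shut fingers; the grasp point (between the pads) lies 19 mm behind it (grip_point_offset is the distance from the TCP to the grasp point, in m); z points along the fingers, x is the direction in which the jaws open and shut, and the axes are right-handed (so a half turn about z gives the same grasp; the last joint's range is limited). The gripper opens to 88 mm and grips with 3 to 60 N. Pads are 18 mm wide; open, the fingers measure 123 mm over their backs; the gripper's body (75 mm by 187 mm) begins 45 mm behind the grasp point.
Start: joints at [-11.82, 10.359, 92.074, -0, 77.567, -11.82], TCP at [0.575, 0, 0.239] pointing down, gripper open.
Joint ranges: [-171.53, 171.53], [-51.25, 118.39], [17.06, 147.69], [-65.23, 245.23], [0, 150.52], [-178.68, 178.68]. Speed limits (degrees/s): [147.25, 147.25, 172.46, 180, 180, 180].

### API

Orientations are given as [roll, pitch, yaw] about the fixed x, y, z axes, in that order (R = Rz(yaw) Ry(pitch) Rx(roll)).
In Python, from cell import get_obs, get_image, camera_params, close_job, look_for, grip_point_offset gives the robot as it stands.
- The arm moves only by the tool step_arm, never from a script. Its argument "series" is one flat list of numbers, 7 for each row, row after row: the turn, a rotation vector about the tool's x, y, z in rad, then the shift along the tool's x, y, z in cm, then the closure, from -1 (fully open) to 1 (shut). A call has exactly 5 rows; each row shifts and turns the pose as measured when the row begins, along the tool's axes as they then stand; what a row does not reach is not made up. A row lasts 1/8 s, in which the tool goes at most 62.5 mm and 10.7 degrees, less where a joint would pass 70% of its speed; a pose out of reach is approached as far as the arm can. A call is refused whole if a number of a shift passes 6.25 or a number of a turn 0.188, either way. A call with a gripper value outside its range is refused whole. The fingers move at their own pace and stop on an object; "grip_force" is the grip in N (left out, the last holds). Time passes only in rows, so rows that do not move let the fingers close, or fill a call up. It gives the time, the measured TCP pose, the force and the opening at its end, in the units of the state.
- get_obs(): the state, without advancing time (a new reading comes with each control period).
- get_image(name): name is "scene" or "side" or "wrist"; returns the picture (384x512x3 uint8, blue, green, red); there is no depth.
- camera_params(name): a dict with "camera_matrix" (3x3 intrinsics, pixels), "T" (4x4, takes a point from camera to world coordinates). Camera axes: x right, y up, looking along -z (the intrinsics and any distortion apply to the point x, -y, -z); pixel columns grow to the right and rows downward; lengths in m; the calibration is good to about 2 mm. A picture is of the moment at which its call begins: read the wrist's pose just before it. camera_params takes no time and is no camera call; for the wrist camera it gives the pose at the moment of the call.
- close_job(): hands the job in, once; it reports no verdict.
Trained networks look in the newest picture that a camera, given by its name, has taken for a name from the list of things; names that differ only in an ending like _2 or _b are one class to them, and where a whole thing is asked for, a point or a joint stands for the part that bears it (a point fixed in the world has none). Each returns a list of dicts, best first, with "p" (0 to 1); they miss things now and then, are a little off and sometimes report something else, mostly with a low value. They report only what shows in the picture. A call takes as long as a camera call.
- look_for(camera, thing): "at" ([x, y, z] in m, in world coordinates, good to about 4 mm: the middle of the surface that is visible of it).
The state is a dict: "t": time; "joint_pos": joint angles; "dq": joint speeds; "joint_torque": joint torques, N m; "eef_pos": TCP position; "eef_rot": TCP orientation; "force": force on the tool from outside, world axes, zero at the start; "ft_torque": the same for the moment, N m; "width": finger opening in m.
Only numpy, scipy, OpenCV 4.12 (cv2) and the standard library are available. Lean on these libraries where they do the work, as an engineer would, in place of code of your own. Each camera call takes 0.05 s, during which the arm holds its last target. There are 200 camera calls.

## Working session

There is one attempt and no reset: what is moved stays moved. The work goes in short steps, Python scripts to look and compute and a tool call to move; the robot and the scene stay as the last step left them, time stands still between calls to the robot, and variables do not carry over. Pictures are saved under pics/ and viewed, about 8 in all and at most 12, crops included, and the job is handed in when it is done.

Besides the shell and the picture viewer there is one more tool, called after ">>>" in YAML: its name, and indented under it one key for each argument. step_arm: Moves the arm, as the interface text tells. Its arguments: {"type":"object","properties":{"series":{"type":"array"},"grip_force":{"type":"number"}},"required":["series"]}

```bash
mkdir -p pics; ls; cat > h.py <<'E'
import numpy as np, cv2
from cell import *
from scipy.spatial.transform import Rotation as R
def proj(cam,P):
    c=camera_params(cam);K=np.array(c["camera_matrix"]);T=np.linalg.inv(np.array(c["T"]))
    p=T[:3,:3]@np.array(P)+T[:3,3];p=K@np.array([p[0],-p[1],-p[2]]);return p[:2]/p[2]
def ray(cam,uv,z):
    c=camera_params(cam);K=np.array(c["camera_matrix"]);T=np.array(c["T"])
    d=np.linalg.inv(K)@[uv[0],uv[1],1];d=T[:3,:3]@[d[0],-d[1],-d[2]];o=T[:3,3]
    return o+d*(z-o[2])/d[2]
E
python3 - <<'E'
from h import *
for c in("scene","side"):
    im=get_image(c);cv2.imwrite(f"pics/{c}1.png",im)
    p=camera_params(c);print(c,np.round(p["T"],3).tolist(),np.round(p["camera_matrix"],1).tolist(),[k for k in p])
    for t in "station lever_grip nozzle block stamp stamp_foot stamp_pale stamp_dark jar mallet".split():
        print(t,[(np.round(d["at"],3).tolist(),round(d["p"],2)) for d in look_for(c,t)[:2]])
print(get_obs(),grip_point_offset)
E
```

```text
pics
scene [[0.857, -0.365, 0.363, 0.823], [0.515, 0.594, -0.619, -0.537], [0.011, 0.717, 0.697, 0.651], [0.0, 0.0, 0.0, 1.0]] [[364.4, 0.0, 252.8], [0.0, 364.4, 192.4], [0.0, 0.0, 1.0]] ['camera_matrix', 'T']
station [([0.634, 0.116, 0.01], 0.83)]
lever_grip [([0.611, 0.097, 0.088], 0.84), ([0.587, -0.166, 0.128], 0.6)]
nozzle [([0.565, 0.228, 0.09], 0.37)]
block [([0.578, -0.259, 0.058], 0.87), ([0.631, 0.12, 0.014], 0.19)]
stamp [([0.588, -0.173, 0.129], 0.92), ([0.609, 0.097, 0.09], 0.31)]
stamp_foot [([0.586, -0.17, 0.131], 0.73)]
stamp_pale [([0.558, -0.31, 0.134], 0.62), ([0.578, -0.26, 0.056], 0.27)]
stamp_dark [([0.571, -0.241, 0.127], 0.95)]
jar [([0.382, -0.02, 0.042], 0.76)]
mallet [([0.762, -0.054, 0.029], 0.74)]
side [[0.863, 0.383, -0.33, 0.222], [-0.506, 0.651, -0.566, -0.565], [-0.002, 0.655, 0.756, 0.819], [0.0, 0.0, 0.0, 1.0]] [[437.5, 0.0, 261.3], [0.0, 437.5, 186.9], [0.0, 0.0, 1.0]] ['camera_matrix', 'T']
station [([0.609, 0.144, 0.011], 0.79)]
lever_grip [([0.607, 0.084, 0.089], 0.51)]
nozzle []
block [([0.545, -0.263, 0.058], 0.89), ([0.557, -0.239, 0.131], 0.
[... 221 characters left out ...]
[([0.756, -0.05, 0.035], 0.6)]
{'t': 1.1, 'joint_pos': array([-1.18200795e+01,  1.03600349e+01,  9.20721933e+01,  1.05603310e-03,
        7.75662132e+01, -1.18205219e+01]), 'dq': array([-0.04170379, -0.00108091, -0.03479165, -0.05254574, -0.05002155,
       -0.06337796]), 'joint_torque': array([ 7.99126283e-04, -4.33841765e+01, -3.42170620e+01,  7.02166487e-02,
        3.09065985e-02, -1.49967667e-05]), 'eef_pos': array([5.75036675e-01, 1.59574355e-05, 2.38722993e-01]), 'eef_rot': array([-1.79999310e+02, -1.73675514e-03,  2.15044512e-04]), 'force': array([ 0.33880249,  0.09289804, -0.35651687]), 'ft_torque': array([-0.01055501,  0.04048028, -0.0534862 ]), 'width': 0.08810802456167761} 0.0187
```

View pics/scene1.png

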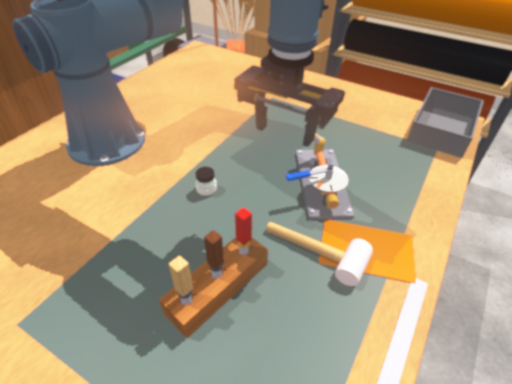

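View pics/side1.png

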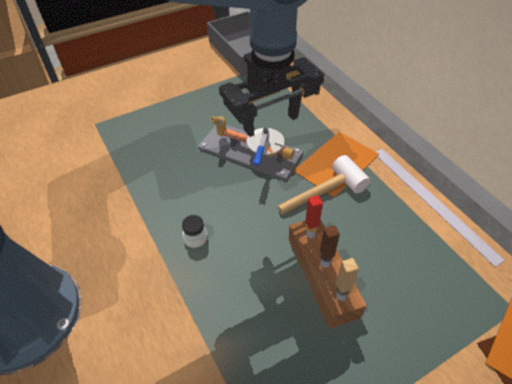

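The scene picture shows the lever at (300,175), dial at (330,178), nozzle at about (320,148), red stamp at (244,222), which matches the networks. The side picture agrees: lever (261,148), nozzle (218,122), red stamp (314,212). Next is a close crop of the station in both views to fit its pose.

```bash
python3 - <<'E'
from h import *
a=cv2.imread("pics/scene1.png")[130:225,275:370];b=cv2.imread("pics/side1.png")[105:185,190:310]
a=cv2.resize(a,(475,475),interpolation=cv2.INTER_CUBIC)[:, :390];b=cv2.resize(b,None,fx=4,fy=4,interpolation=cv2.INTER_CUBIC)
o=np.zeros((480,800,3),np.uint8);o[:475,:310]=a[:,:310];o[:320,315:315+480]=b
cv2.imwrite("pics/st1.png",o)
E
```

```text
(no output)
```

View pics/st1.png

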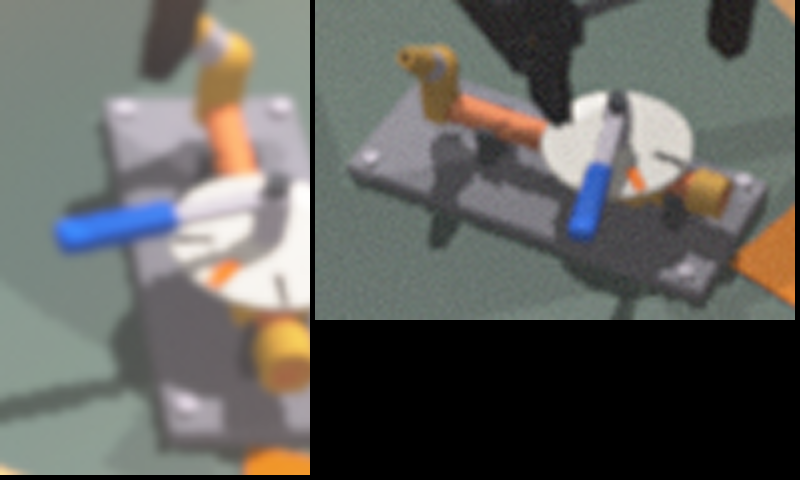

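The crop shows the plate corners, the lever close to the closed mark, the orange mark, the valve axis and the nozzle mouth. I'll fit station pose and lever angle to these pixels.

```bash
cat > fit.py <<'E'
from h import *
from scipy.optimize import least_squares
S=lambda u,v:(190+(u-315)/4-.4,105+v/4-.4); C=lambda u,v:(275+u/5-.4,130+v/5-.4)
fx=[("side",S(348,166),(-.055,.145,.008)),("side",S(703,292),(-.055,-.115,.012)),("side",S(767,184),(.055,-.115,.012)),
("scene",C(105,98),(-.055,.145,.012)),("scene",C(166,430),(-.055,-.115,.012)),
("side",S(617,97),(0,-.03,.093)),("scene",C(278,180),(0,-.03,.093)),
("side",S(617,143),(0,-.03,.058)),]
lv=[("side",S(580,234)),("scene",C(58,237))]
def st(p,X):
    c,s=np.cos(p[2]),np.sin(p[2]);return np.array([p[0]+c*X[0]-s*X[1],p[1]+s*X[0]+c*X[1],X[2]])
def res(p,d=0):
    r=[proj(c,st(p,X))-uv for c,uv,X in fx]
    L=(-.112*np.cos(p[3]),-.03-.112*np.sin(p[3]),.086)
    r+=[proj(c,st(p,L))-uv for c,uv in lv]
    return np.array(r) if d else np.ravel(r)
if __name__=="__main__":
    q=least_squares(res,[.63,.12,0,.1],loss="soft_l1",f_scale=1.).x
    print(q[:2],np.degrees(q[2:]));print(np.round(res(q,1),1).tolist())
    np.save("st.npy",q)
    for n,X in dict(axis=(0,-.03,.085),grip=(-.085*np.cos(q[3]),-.03-.085*np.sin(q[3]),.085),mouth=(0,.1,.105)).items():print(n,st(q,X))
    for dx in(0,-.035,-.03):
        print(dx,S(403,55),proj("side",st(q,(dx,.1,.105))))
E
python3 fit.py
```

```text
[0.62635924 0.15954792] [32.73874306 15.32903538]
[[-0.4, 0.1], [-0.5, 0.2], [1.0, -0.5], [0.0, -1.0], [0.4, -0.4], [0.4, 0.8], [-0.0, -0.0], [0.3, -0.3], [0.3, 0.5], [-0.2, -0.4]]
axis [0.64258351 0.13431357 0.085     ]
grip [0.58578217 0.07107902 0.085     ]
mouth [0.57227831 0.24366245 0.105     ]
0 (211.6, 118.35) [219.77357031 110.68789975]
-0.035 (211.6, 118.35) [212.65947392 118.72170273]
-0.03 (211.6, 118.35) [213.69201785 117.55567207]
```

```bash
cat >> h.py <<'E'
def plan(pos,Rt,n=5,g=-1):
    o=get_obs();p=np.array(o["eef_pos"]);Rc=R.from_euler("xyz",o["eef_rot"],degrees=True)
    w=(Rc.inv()*Rt).as_rotvec();out=[]
    for i in range(n):
        Ri=Rc*R.from_rotvec(w*i/n);d=Ri.inv().apply((np.array(pos)-p)/n)*100
        out+=[*np.round(w/n,3),*np.round(d,2),g]
    print("max turn",abs(np.array(w)/n).max().round(3),"dist",np.linalg.norm(np.array(pos)-p).round(4),"ang",np.degrees(np.linalg.norm(w)).round(2))
    print([float(x) for x in out])
def down(yaw): return R.from_euler("xyz",[180,0,yaw],degrees=True)
E
python3 - <<'E'
from h import *
plan((.586,.071,.16),down(-42),5,-.3)
E
```

```text
max turn 0.147 dist 0.1066 ang 42.0
[-0.0, -0.0, 0.147, 0.22, -1.42, 1.57, -0.3, -0.0, -0.0, 0.147, 0.01, -1.44, 1.57, -0.3, -0.0, -0.0, 0.147, -0.2, -1.42, 1.57, -0.3, -0.0, -0.0, 0.147, -0.41, -1.38, 1.57, -0.3, -0.0, -0.0, 0.147, -0.6, -1.3, 1.57, -0.3]
```

>>> step_arm:
  series: [0,0,0.147,0.22,-1.42,1.57,-0.3,0,0,0.147,0.01,-1.44,1.57,-0.3,0,0,0.147,-0.2,-1.42,1.57,-0.3,0,0,0.147,-0.41,-1.38,1.57,-0.3,0,0,0.147,-0.6,-1.3,1.57,-0.3]
  grip_force: 8

```text
t: 1.72
eef_pos: [0.5886, 0.0715, 0.16]
eef_rot: [-179.9, -0.2, -43.6]
force: [0.4, 0.1, -0.8]
width: 0.0576
```

```bash
python3 - <<'E'
from h import *
im=get_image("wrist");cv2.imwrite("pics/w1.png",im)
for t in("lever_grip","valve_axis","nozzle"): print(t,[(np.round(d["at"],3).tolist(),round(d["p"],2)) for d in look_for("wrist",t)[:2]])
o=get_obs();print(o["eef_pos"],o["eef_rot"],o["width"],o["t"])
q=np.load("st.npy")
from fit import st
L=(-.085*np.cos(q[3]),-.03-.085*np.sin(q[3]),.091);print("grip px",proj("wrist",st(q,L)),"axis",proj("wrist",st(q,(0,-.03,.093))), "TCP",proj("wrist",o["eef_pos"]))
E
```

```text
lever_grip [([0.608, 0.097, 0.091], 0.66)]
valve_axis [([0.612, 0.171, 0.048], 0.96)]
nozzle [([0.554, 0.227, 0.097], 0.88)]
[0.58833492 0.07098532 0.16051075] [-179.90486378   -0.19707084  -43.04607965] 0.057250476130543994 1.925
grip px [251.25472388 205.90296358] axis [248.43721787  89.00453977] TCP [254.05783661 248.59609558]
```

View pics/w1.png

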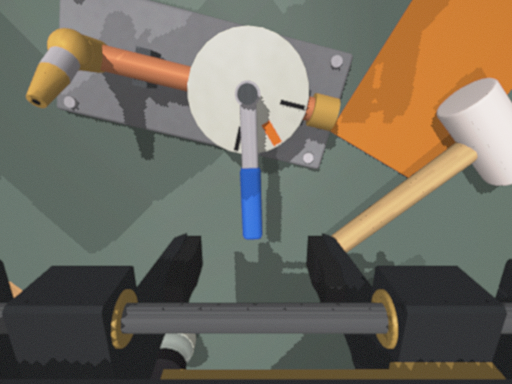

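The wrist picture shows valve axis at (247,94), grip from (250,168) to (253,238), orange mark (272,133), nozzle mouth (38,99), plate corners (350,57) and (318,167). I'll refit everything with these.

```bash
cat > fit2.py <<'E'
from fit import *
W=[((350,57),(.055,-.115,.012)),((318,167),(-.055,-.115,.012)),((247,93),(0,-.03,.093))]
def r2(p):
    L=lambda a,r,z:(-r*np.cos(a),-.03-r*np.sin(a),z)
    e=[proj("wrist",st(p,X))-uv for uv,X in W]
    e+=[proj("wrist",st(p,L(p[3],.112,.086)))-(253,239),proj("wrist",st(p,L(p[3],.052,.091)))-(250,168)]
    e+=[proj("wrist",st(p,L(p[5],p[7],.058)))-(272,133)]
    M=(p[4],.1,p[6])
    e+=[proj("wrist",st(p,M))-(38,99),2*(proj("side",st(p,M))-S(403,55))]
    return np.r_[np.ravel(e)/2,res(p)]
q=least_squares(r2,[*np.load("st.npy"),-.033,.8,.105,.038],loss="soft_l1").x
print(q[:2],np.degrees(q[[2,3,5]]),q[[4,6,7]]);print(np.round(r2(q).reshape(-1,2),1).tolist())
np.save("st2.npy",q);th=q[2]+np.pi
for a in(q[3],np.pi/4):print("grip",st(q,(-.085*np.cos(a),-.03-.085*np.sin(a),.085)),"dir",np.degrees(th+a))
print("axis",st(q,(0,-.03,.085)),"mouth",st(q,(q[4],.1,q[6])))
E
python3 fit2.py
```

```text
[0.62486882 0.15852469] [32.71861921 15.8196729  44.97630701] [-0.03731544  0.10461769  0.03717832]
[[2.9, -1.5], [-0.1, 1.2], [0.4, -0.6], [-0.2, -1.2], [0.2, -0.9], [-0.0, 0.0], [-0.6, -0.2], [0.2, 1.5], [-0.8, 0.5], [-0.8, 0.7], [0.7, -0.0], [-0.6, -0.9], [-0.3, -0.4], [0.1, 1.3], [-0.8, -0.0], [0.0, 0.2], [0.3, 1.1], [-0.8, -0.2]]
grip [0.58480409 0.06958577 0.085     ] dir 228.5382921098459
grip [0.62300364 0.05022988 0.085     ] dir 257.71861920580386
axis [0.64108423 0.13328464 0.085     ] mouth [0.53942266 0.2224887  0.10461769]
```

```bash
python3 - <<'E'
from h import *
plan((.5848,.0696,.066),down(-41.5),3,-.3)
E
```

```text
max turn 0.009 dist 0.0946 ang 1.56
[-0.001, -0.001, -0.009, -0.07, 0.12, 3.15, -0.3, -0.001, -0.001, -0.009, -0.06, 0.12, 3.15, -0.3, -0.001, -0.001, -0.009, -0.06, 0.11, 3.15, -0.3]
```

>>> step_arm:
  series: [0,0,-0.009,-0.07,0.12,3.15,-0.3,0,0,-0.009,-0.06,0.12,3.15,-0.3,0,0,-0.009,-0.06,0.11,3.15,-0.3,0,0,0,0,0,0,0.8,0,0,0,0,0,0,0.8]
  grip_force: 8

```text
t: 2.55
eef_pos: [0.5905, 0.0658, 0.0714]
eef_rot: [-179.6, -0.8, -40.9]
force: [-0.9, 0.1, 0.2]
width: 0.0393
```

```bash
python3 - <<'E'
from h import *
o=get_obs();print(o["eef_pos"],o["eef_rot"],o["width"],o["t"])
# arc: lever dir from current, 29.2 deg in 5 rows
q=np.load("st2.npy");ax=np.array([.6411,.1333]);d=o["eef_pos"][:2]-ax
print("r",np.linalg.norm(d),"dir",np.degrees(np.arctan2(d[1],d[0]))%360)
E
```

```text
[0.59048404 0.06579965 0.07135531] [-179.55067409   -0.78871568  -40.86988609] 0.03934967848007 2.55
r 0.08436985519864702 dir 233.1351580885243
```

>>> step_arm:
  series: [0,0.012,0,-0.3,0,0.25,0.8,0,0,0,-0.2,0,0.25,0.8,0,0,0,0,0,0,0.8,0,0,0,0,0,0,0.8,0,0,0,0,0,0,0.8]

```text
t: 3.18
eef_pos: [0.588, 0.0692, 0.0691]
eef_rot: [-179.4, -1.7, -40.8]
force: [-0.5, -0.2, -1.6]
width: 0.0158
```

```bash
python3 - <<'E'
from h import *
o=get_obs();print(o["eef_pos"],o["eef_rot"],o["width"],o["t"],o["force"])
ax=np.array([.6411,.1333]);p=o["eef_pos"][:2];d=p-ax;r=np.linalg.norm(d);a0=np.arctan2(d[1],d[0])
print("r",r,"dir",np.degrees(a0)%360)
y0=np.radians(o["eef_rot"][2]);D=np.radians(257.7)-a0%(2*np.pi);print("D",np.degrees(D))
for i in range(5):
    f=lambda k:ax+r*np.array([np.cos(a0+D*k/5),np.sin(a0+D*k/5)])
    s=down(np.degrees(y0+D*i/5)).inv().apply([*(f(i+1)-f(i)),0])*100;print(np.round([0,0,-D/5,*s],3))
E
```

```text
[0.58802594 0.06921975 0.06910988] [-179.42019362   -1.71951898  -40.78390317] 0.015804572862124847 3.175 [-0.498322  -0.1700217 -1.5903735]
r 0.0832053730581318 dir 230.36696327037922
D 27.333036729620794
[ 0.     0.    -0.095  0.792 -0.054 -0.   ]
[ 0.     0.    -0.095  0.792 -0.054 -0.   ]
[ 0.     0.    -0.095  0.792 -0.054 -0.   ]
[ 0.     0.    -0.095  0.792 -0.054 -0.   ]
[ 0.     0.    -0.095  0.792 -0.054 -0.   ]
```

>>> step_arm:
  series: [0,-0.006,-0.095,0.79,-0.05,0,0.8,0,-0.006,-0.095,0.79,-0.05,0,0.8,0,-0.006,-0.095,0.79,-0.05,0,0.8,0,-0.006,-0.095,0.79,-0.05,0,0.8,0,-0.006,-0.095,0.79,-0.05,0,0.8]

```text
t: 3.8
eef_pos: [0.6224, 0.0521, 0.069]
eef_rot: [-179.9, 0.2, -12.7]
force: [-0.9, 0.9, -0.7]
width: 0.016
```

```bash
cat > arc.py <<'E'
from h import *
o=get_obs();print(o["eef_pos"],o["eef_rot"],o["width"],o["t"],o["force"])
ax=np.array([.6411,.1333]);d=o["eef_pos"][:2]-ax;print("r",np.linalg.norm(d),"dir",np.degrees(np.arctan2(d[1],d[0]))%360)
E
python3 arc.py
```

```text
[0.62241043 0.05208697 0.06901242] [-1.79858523e+02  1.50948622e-01 -1.27482029e+01] 0.01596636727490664 3.8 [-0.94953163  0.94016678 -0.70050706]
r 0.08333580233715684 dir 257.0401508478841
```

>>> step_arm:
  series: [0,0,-0.008,0.07,0,0,0.8,0,0,0,0,0,0,-0.4,0,0,0,0,0,0,-0.4,0,0,0,0,0,-1.5,-0.4,0,0,0,0,0,-5,-0.4]

```text
t: 4.42
eef_pos: [0.6205, 0.052, 0.1326]
eef_rot: [-179.9, 0.5, -12.5]
force: [0.7, -0.1, 0.4]
width: 0.0536
```

>>> step_arm:
  series: [0,0,0,0,2,-5,-0.4,0,0,0,0,2,-5,-0.4,0,0,0,0,0,0,-0.4,0,0,0,0,0,0,-0.4,0,0,0,0,0,0,-0.4]

```text
t: 5.05
eef_pos: [0.6142, 0.0122, 0.2439]
eef_rot: [-179.9, -0.1, -12.6]
force: [0.2, 0.1, -1.0]
width: 0.0618
```

```bash
python3 arc.py; python3 - <<'E'
from h import *
im=get_image("wrist");cv2.imwrite("pics/w2.png",im)
from fit import st
q=np.load("st2.npy")
for a in(40,45,50):
    a=np.radians(a);print([proj("wrist",st(q,(-r*np.cos(a),-.03-r*np.sin(a),z))).round(1).tolist() for r,z in((.112,.088),(.052,.091),(0,.093))])
E
```

```text
[0.61416891 0.01219265 0.24394491] [-1.79876849e+02 -1.08102369e-01 -1.25691324e+01] 0.06178887789279579 5.05 [ 0.19376316  0.0840569  -1.03754121]
r 0.12406560238816582 dir 257.4629217561027
[[245.7, 163.3], [250.3, 102.6], [254.9, 42.2]]
[[255.3, 163.7], [255.1, 102.8], [254.9, 42.2]]
[[264.8, 163.2], [259.8, 102.6], [254.9, 42.2]]
```

View pics/w2.png

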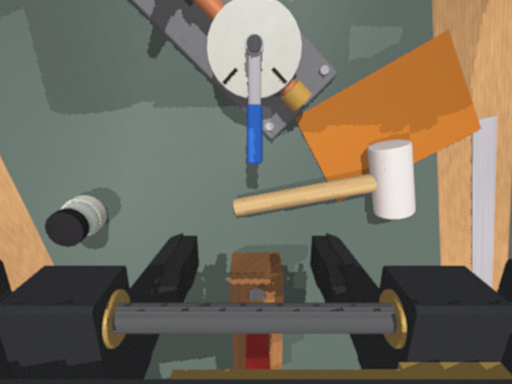

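Lever runs (254,44) to (255,163), exactly the 45° prediction and over the orange mark; valve done. Now the red stamp.

```bash
cat > red.py <<'E'
from h import *
from scipy.optimize import least_squares
def redc(im):
    h=cv2.cvtColor(im,cv2.COLOR_BGR2HSV);m=(((h[...,0]<6)|(h[...,0]>172))&(h[...,1]>170)&(h[...,2]>60)).astype(np.uint8)
    n,l,s,c=cv2.connectedComponentsWithStats(m);i=1+s[1:,4].argmax();return c[i],s[i],(l==i)
if __name__=="__main__":
    uv={}
    for c in("scene","side"):
        uv[c],s,_=redc(cv2.imread(f"pics/{c}1.png"));print(c,uv[c],s)
    r=least_squares(lambda X:np.ravel([proj(c,X)-uv[c] for c in uv]),[.58,-.165,.126]);print(r.x,r.fun)
    X=r.x
    plan((X[0],X[1],.24),down(-12.7),5,-1)
E
python3 red.py
```

```text
scene [243.06009615 225.69471154] [236 209  15  35 416]
side [313.61988304 211.01754386] [306 196  16  32 342]
[ 0.58108942 -0.157107    0.12727193] [ 0.31455014 -0.50098531  0.20233765  0.59101658]
max turn 0.0 dist 0.1726 ang 0.19
[-0.0, -0.0, 0.0, 0.1, 3.45, 0.06, -1.0, -0.0, -0.0, 0.0, 0.1, 3.45, 0.06, -1.0, -0.0, -0.0, 0.0, 0.1, 3.45, 0.06, -1.0, -0.0, -0.0, 0.0, 0.1, 3.45, 0.07, -1.0, -0.0, -0.0, 0.0, 0.1, 3.45, 0.07, -1.0]
```

>>> step_arm:
  series: [0,0,0,0.1,3.5,0,-1,0,0,0,0.1,3.5,0,-1,0,0,0,0.1,3.5,0,-1,0,0,0,0.1,3.4,0,-1,0,0,0,0.1,3.4,0,-1]

```text
t: 5.72
eef_pos: [0.5781, -0.1564, 0.2347]
eef_rot: [-179.7, 0.7, -12.1]
force: [-0.1, -0.6, -0.4]
width: 0.0881
```

```bash
python3 - <<'E'
from h import *
o=get_obs();print(o["eef_pos"],o["eef_rot"],o["t"])
im=get_image("wrist");cv2.imwrite("pics/w3.png",im)
for t in("stamp","block"):print([(np.round(d["at"],3).tolist(),round(d["p"],2)) for d in look_for("wrist",t)[:2]])
print(proj("wrist",(.581,-.159,.165)))
E
```

```text
[ 0.57812073 -0.15644892  0.23470356] [-179.72750308    0.72466794  -12.12134721] 5.725
[([0.582, -0.148, 0.166], 0.79)]
[([0.575, -0.195, 0.057], 0.75)]
[260.1370621  206.00882988]
```

View pics/w3.png

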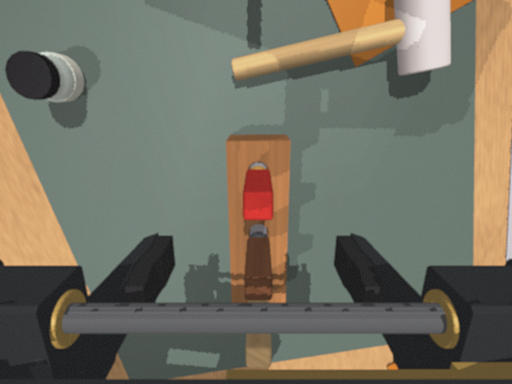

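The red handle's top face centre is at (258,206), 2 px from prediction; block edges are parallel to the tool. Descending to grasp.

```bash
python3 - <<'E'
from h import *
X=ray("wrist",(258,206),.165);print(X)
plan((X[0],X[1],.118),down(-12.7),4,-1)
E
```

```text
[ 0.57939318 -0.15865154  0.165     ]
max turn 0.003 dist 0.1168 ang 0.88
[-0.001, 0.003, 0.002, 0.08, 0.05, 2.92, -1.0, -0.001, 0.003, 0.002, 0.07, 0.05, 2.92, -1.0, -0.001, 0.003, 0.002, 0.06, 0.04, 2.92, -1.0, -0.001, 0.003, 0.002, 0.05, 0.04, 2.92, -1.0]
```

>>> step_arm:
  series: [0,0.003,0.002,0.08,0.05,2.9,-1,0,0.003,0.002,0.07,0.05,2.9,-1,0,0.003,0.002,0.06,0.04,2.9,-1,0,0.003,0.002,0.05,0.04,2.9,-1,0,0,0,0,0,0,-1]
  grip_force: 30

```text
t: 6.5
eef_pos: [0.5794, -0.1507, 0.1127]
eef_rot: [-179.5, 0.3, -12.5]
force: [-0.7, -0.2, 0.2]
width: 0.088
```

```bash
python3 - <<'E'
from h import *
print(get_obs()["eef_pos"],get_obs()["eef_rot"])
plan((.5795,-.1587,.118),down(-12.7),1,0.5)
E
```

```text
[ 0.57943577 -0.15070644  0.11265175] [-179.51436074    0.30257587  -12.4745076 ]
max turn 0.008 dist 0.0096 ang 0.61
[-0.008, 0.005, 0.004, 0.18, 0.77, -0.54, 0.5]
```

>>> step_arm:
  series: [-0.008,0.003,0.004,0.1,0.7,-0.5,-1,0,0,0,0,0,0,0.6,0,0,0,0,0,0,0.6,0,0,0,0,0,0,0.6,0,0,0,0,0,0,0.6]

```text
t: 7.12
eef_pos: [0.5817, -0.1581, 0.1226]
eef_rot: [179.9, -0.2, -12.6]
force: [0.6, -0.7, 0.2]
width: 0.05
```

```bash
python3 - <<'E'
from h import *
o=get_obs();print(o["eef_pos"],o["eef_rot"],o["width"],o["force"],o["ft_torque"])
E
```

```text
[ 0.58165787 -0.15809711  0.12261045] [179.92274347  -0.24888057 -12.64308026] 0.05003152085786835 [ 0.63503153 -0.70958669  0.15855983] [-0.00191717  0.02282167 -0.06190105]
```

>>> step_arm:
  series: [0,0,0,-0.15,0.05,0.3,0.7,0,0,0,0,0,0,0.7,0,0,0,0,0,0,0.7,0,0,0,0,0,0,0.7,0,0,0,0,0,0,0.7]
  grip_force: 30

```text
t: 7.75
eef_pos: [0.5797, -0.1584, 0.1194]
eef_rot: [179.9, -0.2, -12.7]
force: [0.1, 0.3, 0.5]
width: 0.0237
```

```bash
python3 - <<'E'
from h import *
o=get_obs();print(o["eef_pos"],o["eef_rot"],o["width"],o["force"],o["ft_torque"])
E
```

```text
[ 0.57974031 -0.15835838  0.11942736] [179.92457512  -0.2184422  -12.6579971 ] 0.0236978803255496 [0.13964121 0.28153237 0.47307631] [ 0.00432858  0.09967412 -0.05278081]
```

>>> step_arm:
  series: [0,0,0,0,0,-1,0.7,0,0,0,0,0,-2,0.7,0,0,0,0,0,-3,0.7,0,0,0,0,0,-4,0.7,0,0,0,0,0,-4,0.7]
  grip_force: 40

```text
t: 8.38
eef_pos: [0.577, -0.157, 0.2598]
eef_rot: [-179.9, 0.3, -12.7]
force: [0.2, 0.0, -1.4]
width: 0.0237
```

```bash
cat > tgt.py <<'E'
from h import *
from fit import st
q=np.load("st2.npy");M=st(q,(q[4],.1,q[6]));a=q[2]+np.pi
n=np.array([np.cos(a),np.sin(a),1])/np.sqrt(2)
# minimal tilt from tool yaw -12.66 so tool z = -n
R0=down(-12.66);v=np.cross([0,0,-1],-n);Rt=R.from_rotvec(v/np.linalg.norm(v)*np.pi/4)*R0
E
python3 - <<'E'
from tgt import *
o=get_obs();print(o["eef_pos"],o["eef_rot"],o["width"],o["joint_pos"])
print(M,n,"final TCP",M+.1444*n,Rt.as_euler("xyz",degrees=True))
plan(M+.25*n,Rt,10,.7)
E
```

```text
[ 0.57704181 -0.15696521  0.25977021] [-179.94900266    0.25651372  -12.66301665] 0.023701870064488477 [-2.65715908e+01  1.24750690e+01  8.71142389e+01 -1.23196119e-02
  8.06719436e+01 -1.39064354e+01]
[0.53942266 0.2224887  0.10461769] [-0.59491381 -0.38220094  0.70710678] final TCP [0.4535171  0.16729889 0.20672391] [-144.55810879  -29.78092471  -22.37317274]
max turn 0.056 dist 0.3403 ang 45.14
[0.056, 0.056, -0.0, -2.44, -2.36, -0.2, 0.7, 0.056, 0.056, -0.0, -2.43, -2.37, -0.21, 0.7, 0.056, 0.056, -0.0, -2.42, -2.39, -0.21, 0.7, 0.056, 0.056, -0.0, -2.41, -2.4, -0.21, 0.7, 0.056, 0.056, -0.0, -2.39, -2.41, -0.21, 0.7, 0.056, 0.056, -0.0, -2.38, -2.42, -0.21, 0.7, 0.056, 0.056, -0.0, -2.37, -2.43, -0.2, 0.7, 0.056, 0.056, -0.0, -2.36, -2.44, -0.2, 0.7, 0.056, 0.056, -0.0, -2.35, -2.46, -0.19, 0.7, 0.056, 0.056, -0.0, -2.34, -2.47, -0.18, 0.7]
```

>>> step_arm:
  series: [0.056,0.056,0,-2.44,-2.36,-0.2,0.7,0.056,0.056,0,-2.43,-2.37,-0.2,0.7,0.056,0.056,0,-2.42,-2.39,-0.2,0.7,0.056,0.056,0,-2.41,-2.4,-0.2,0.7,0.056,0.056,0,-2.39,-2.41,-0.2,0.7]

```text
t: 9.0
eef_pos: [0.4847, -0.013, 0.2765]
eef_rot: [-163.2, -16.7, -15.0]
force: [0.2, -0.3, -1.4]
width: 0.0237
```

```bash
python3 - <<'E'
from tgt import *
o=get_obs();print(o["eef_pos"],o["eef_rot"],o["width"],o["joint_pos"])
plan(M+.22*n,Rt,5,.7)
E
```

```text
[ 0.48474161 -0.01300311  0.27653522] [-163.17956884  -16.66447478  -15.03932725] 0.023739503984024066 [-29.35158146 -16.47112654 116.22821562  21.79747958  69.69373272
 -22.53516744]
max turn 0.055 dist 0.1703 ang 21.51
[0.055, 0.052, 0.001, -2.26, -2.52, 0.41, 0.7, 0.055, 0.052, 0.001, -2.28, -2.49, 0.43, 0.7, 0.055, 0.052, 0.001, -2.31, -2.47, 0.45, 0.7, 0.055, 0.052, 0.001, -2.33, -2.44, 0.46, 0.7, 0.055, 0.052, 0.001, -2.36, -2.41, 0.47, 0.7]
```

>>> step_arm:
  series: [0.055,0.052,0,-2.26,-2.52,0.4,0.7,0.055,0.052,0,-2.28,-2.49,0.4,0.7,0.055,0.052,0,-2.31,-2.47,0.45,0.7,0.055,0.052,0,-2.33,-2.44,0.45,0.7,0.055,0.052,0,-2.36,-2.41,0.45,0.7]

```text
t: 9.62
eef_pos: [0.4045, 0.1425, 0.2617]
eef_rot: [-144.0, -30.6, -22.3]
force: [-0.1, 0.8, -1.9]
width: 0.0238
```

```bash
python3 - <<'E'
from tgt import *
o=get_obs();print(o["eef_pos"],o["eef_rot"],o["width"],o["joint_pos"])
plan(M+.17*n,Rt,5,.7)
E
```

```text
[0.40451521 0.14252269 0.26170831] [-143.98686759  -30.63013951  -22.28208993] 0.02381328778565669 [-27.07534775 -47.25102992 142.51518611  43.22995465  64.92009615
 -26.98562423]
max turn 0.002 dist 0.0522 ang 1.05
[-0.002, -0.002, 0.002, 0.06, 0.09, 1.04, 0.7, -0.002, -0.002, 0.002, 0.07, 0.09, 1.04, 0.7, -0.002, -0.002, 0.002, 0.07, 0.09, 1.04, 0.7, -0.002, -0.002, 0.002, 0.07, 0.09, 1.04, 0.7, -0.002, -0.002, 0.002, 0.07, 0.09, 1.04, 0.7]
```

>>> step_arm:
  series: [-0.002,-0.002,0.002,0.07,0.09,1.04,0.7,-0.002,-0.002,0.002,0.07,0.09,1.04,0.7,-0.002,-0.002,0.002,0.07,0.09,1.04,0.7,-0.002,-0.002,0.002,0.07,0.09,1.04,0.7,0,0,0,0,0,0,0.7]

```text
t: 10.25
eef_pos: [0.4295, 0.1571, 0.2328]
eef_rot: [-144.6, -30.6, -22.0]
force: [0.7, 0.7, -2.3]
width: 0.0237
```

```bash
python3 - <<'E'
from tgt import *
o=get_obs();print(o["eef_pos"],o["eef_rot"],o["width"],o["joint_pos"])
Rc=R.from_euler("xyz",o["eef_rot"],degrees=True)
foot=o["eef_pos"]+.1044*Rc.apply([0,0,1]);print("foot-M along n",(foot-M)@n,"perp",foot-M-((foot-M)@n)*n)
ims=[]
for c in("scene","side","wrist"):
    im=get_image(c);cv2.imwrite(f"pics/{c}4.png",im)
    f=proj(c,foot);m=proj(c,M);print(c,"foot",f,"mouth",m,"top",proj(c,foot+.15*Rc.apply([0,0,-1])))
    if c!="wrist":
        x,y=(f+m)/2-(40,35);x,y=int(x),int(y);ims.append(cv2.resize(im[y:y+75,x:x+80],(400,375),interpolation=cv2.INTER_CUBIC));print(c,"crop",x,y)
print([(np.round(d["at"],3),d["p"]) for d in look_for("side","stamp_foot")])
cv2.imwrite("pics/c4.png",np.hstack(ims))
E
```

```text
[0.42945131 0.15712774 0.23276814] [-144.56219135  -30.56623697  -21.96402898] 0.023653632905693646 [-19.82311712 -36.45128265 141.31212226  44.879125    53.05510781
 -28.66891973]
foot-M along n 0.07662420077541343 perp [-0.00162962  0.00388576  0.00072925]
scene foot [288.06197774 111.29850089] mouth [306.93938764 130.31587368] top [245.41801257  71.71925603]
scene crop 257 85
side foot [196.35201809 114.52983761] mouth [211.83901086 119.80275615] top [161.43884267 104.34873284]
side crop 164 82
wrist foot [253.30423567 189.57327073] mouth [254.80682834 171.94102387] top [252.85610894 303.42794489]
[(array([0.452, 0.162, 0.212]), 0.79)]
```

View pics/c4.png

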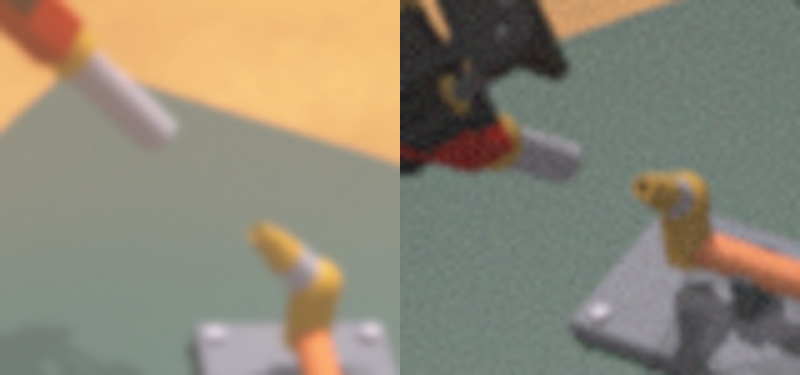

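View pics/wrist4.png

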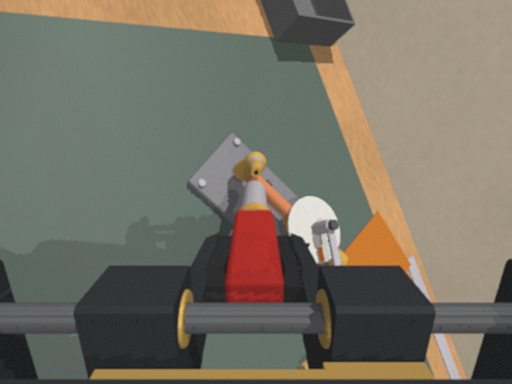

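Scene crop: foot (290,112), mouth (308,132); side crop: foot (198,114), mouth (212,119): aligned to within about 2 px. The wrist view shows the stamp heading straight at the nozzle. Moving in to the final distance.

```bash
python3 - <<'E'
from tgt import *
plan(M+.1444*n,Rt,4,.7)
E
```

```text
max turn 0.003 dist 0.0374 ang 0.97
[-0.001, -0.003, 0.003, 0.04, 0.08, 0.93, 0.7, -0.001, -0.003, 0.003, 0.04, 0.08, 0.93, 0.7, -0.001, -0.003, 0.003, 0.04, 0.08, 0.93, 0.7, -0.001, -0.003, 0.003, 0.05, 0.08, 0.93, 0.7]
```

>>> step_arm:
  series: [-0.001,-0.003,0.003,0.04,0.08,0.9,0.7,-0.001,-0.003,0.003,0.04,0.08,0.9,0.7,-0.001,-0.003,0.003,0.04,0.08,0.9,0.7,-0.001,-0.003,0.003,0.05,0.08,0.9,0.7,0,0,0,0,0,0,0.7]

```text
t: 11.08
eef_pos: [0.4543, 0.1657, 0.2099]
eef_rot: [-144.6, -30.1, -22.4]
force: [-0.1, -0.8, -1.0]
width: 0.0239
```

```bash
cat > chk.py <<'E'
import sys
from tgt import *
o=get_obs();print(o["t"],o["eef_pos"],o["eef_rot"],o["width"])
Rc=R.from_euler("xyz",o["eef_rot"],degrees=True);z=Rc.apply([0,0,1])
foot=o["eef_pos"]+.1044*z;print("along",(foot-M)@n,"perp",foot-M-((foot-M)@n)*n,"ang",np.degrees(np.arccos(-z@n)))
ims=[]
for c in("scene","side"):
    im=get_image(c);f=proj(c,foot);m=proj(c,M);
    x,y=((f+m)/2-(33,37)).astype(int);ims.append(cv2.resize(im[y:y+75,x:x+66],(396,450),interpolation=cv2.INTER_CUBIC))
    P=lambda X:np.round((proj(c,X)-(x,y)+.5)*6-.5)
    print(c,"foot",P(foot),"mouth",P(M),"collar(67)",P(foot-.067*z),"nozzle base",P(M-.05*n),"origin",x,y)
cv2.imwrite(f"pics/{sys.argv[1]}.png",np.hstack(ims))
plan(M+.1444*n,Rt,2,.7)
E
python3 chk.py c5
```

```text
11.075 [0.45434823 0.16565894 0.20987801] [-144.63815172  -30.0553561   -22.38473074] 0.023899853990388447
along 0.0423635859614492 perp [ 0.00256565 -0.00100963  0.00161286] ang 0.2450117975351919
scene foot [173. 198.] mouth [230. 256.] collar(67) [ 69. 100.] nozzle base [300. 322.] origin 269 88
side foot [185. 218.] mouth [224. 235.] collar(67) [105. 193.] nozzle base [273. 250.] origin 175 81
max turn 0.003 dist 0.0041 ang 0.34
[0.001, -0.003, 0.001, -0.16, 0.02, 0.13, 0.7, 0.001, -0.003, 0.001, -0.16, 0.02, 0.13, 0.7]
```

View pics/c5.png

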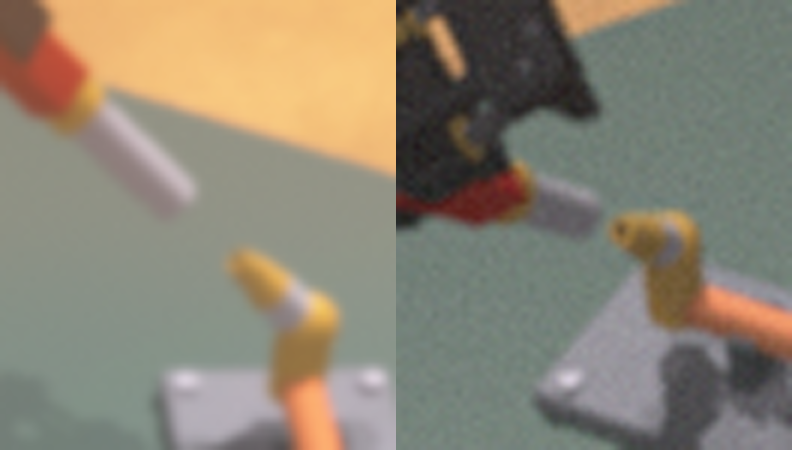

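>>> step_arm:
  series: [0.001,-0.003,0.001,-0.16,0.02,0.13,0.7,0.001,-0.003,0.001,-0.12,0.02,0.1,0.7,0,0,0,0,0,0,0.7,0,0,0,0,0,0,0.7,0,0,0,0,0,0,0.7]

```text
t: 11.8
eef_pos: [0.4536, 0.1667, 0.208]
eef_rot: [-144.5, -29.9, -22.3]
force: [0.3, -0.2, -1.6]
width: 0.0238
```

```bash
cat > chk2.py <<'E'
from tgt import *
o=get_obs();print(o["t"],o["eef_pos"],o["eef_rot"],o["width"])
Rc=R.from_euler("xyz",o["eef_rot"],degrees=True);z=Rc.apply([0,0,1])
foot=o["eef_pos"]+.1044*z;print("along",(foot-M)@n,"perp",foot-M-((foot-M)@n)*n,"ang",np.degrees(np.arccos(-z@n)))
ims=[]
for c,k,w,h in(("wrist",5,80,110),("scene",7,56,78)):
    im=get_image(c);f=proj(c,foot);m=proj(c,M);
    x,y=((f+m)/2-(w/2,h/2)).astype(int);ims.append(cv2.resize(im[y:y+h,x:x+w],None,fx=k,fy=k,interpolation=cv2.INTER_CUBIC)[:545])
    P=lambda X:np.round((proj(c,X)-(x,y)+.5)*k-.5)
    print(c,"foot",P(foot),"mouth",P(M),"collar(67)",P(foot-.067*z),"nozzle base",P(M-.05*n))
cv2.imwrite("pics/c6.png",np.hstack(ims))
E
python3 chk2.py
```

```text
11.8 [0.4535931  0.16666373 0.20798344] [-144.54675156  -29.87405175  -22.31050932] 0.023838047430294888
along 0.041088228449176534 perp [ 0.00079155 -0.00017899  0.00056921] ang 0.06143494422736355
wrist foot [205. 311.] mouth [200. 249.] collar(67) [205. 466.] nozzle base [200. 191.]
scene foot [165. 247.] mouth [234. 313.] collar(67) [ 44. 133.] nozzle base [315. 389.]
```

View pics/c6.png

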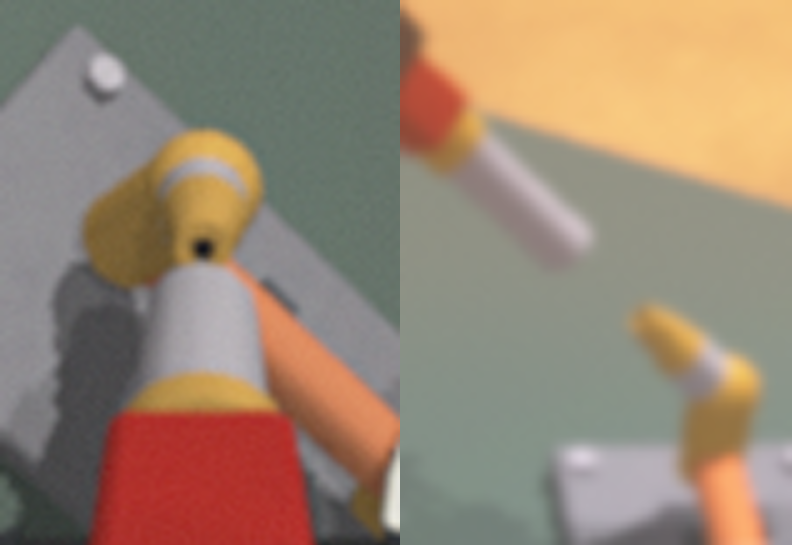

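Wrist crop: nozzle bore at (203,248), predicted (200,249), and the foot centred at x≈205 on the same line. Scene crop: foot (172,247) and mouth (240,318), both within 1 px of prediction. The stamp is in line, 41 mm from the mouth, so I'm handing in.

```bash
python3 - <<'E'
from h import *
for t in("stamp_pale","stamp_dark","jar","mallet","lever_grip"):
    get_image("scene");print(t,[(np.round(d["at"],3).tolist(),round(d["p"],2)) for d in look_for("scene",t)[:1]])
o=get_obs();print(o["t"],np.abs(o["dq"]).max(),o["width"],o["force"]);print(close_job())
E
```

```text
stamp_pale [([0.562, -0.308, 0.132], 0.85)]
stamp_dark [([0.57, -0.242, 0.127], 0.6)]
jar [([0.384, -0.024, 0.04], 0.88)]
mallet [([0.762, -0.052, 0.027], 0.88)]
lever_grip [([0.635, 0.081, 0.086], 0.86)]
12.4 0.11334926310705215 0.02404975425721469 [ 0.17707415 -0.27208737 -1.3106228 ]
the job is handed in; nothing more can be done
None
```

I turned the blue lever from about 16° to the orange mark, then drew the red stamp up out of the block. I tipped it 45° and am holding it in front of the nozzle. The job was handed in at 12.4 s.

**Valve:** after release, the wrist picture showed the lever on the 45° prediction, covering the orange mark. I did not view the lever again after that.

**Stamp:** by the measured arm pose the foot is 41 mm from the mouth, about 1 mm off the nozzle axis, and 0.1° off in angle. The last wrist and scene pictures agreed with this to about 1 px. The arm was still, with the gripper closed at 24 mm on the handle, and the only force was roughly the stamp's weight.

**Other things:** the network still finds the pale and dark stamps, the jar and the mallet within about 4 mm of their first positions.

**Disagreement:** an earlier reading of the small side-camera crops suggested the foot was up to about 6 mm off the axis. The different readings contradicted each other, and the closer wrist view did not bear it out. I corrected only the arm-pose error.

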